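Push the slide canister past the one-way pawl of the return dock

TASK

Lift the steel slide canister off its stand by its handle, set it down upright between the guides on the open apron of the return dock, with its flanged wide end towards the tunnel, and let go of the handle. Then push it gently into the tunnel until the sprung pawl inside clicks in behind its shoulder, so that it cannot come back out, and leave it there. Do not tip the canister, do not ram it into the end of the dock, and leave the cup, the counter and the vial where they are.

Things in the scene. Friction and masses are not known exactly. Their poses are not given: they have to be found in the camera images.
- canister: Loose open steel tub holding glass slides, about 0.35 kg, with a dark bail handle. Origin: centre of the underside, below the handle; x points to its wide (flange) end, z up. Runs from x = -50 to +40 mm, 38 mm high; tub 40 mm wide; a front flange (x = +25 to +40 mm, full height) and a sled base (lowest 8 mm) are 60 mm wide, front corners rounded. Starts on the stand, wide end away from the robot.
- handle (a point): Middle of the straight part of the canister's handle, on the bar's axis, 60 mm above the canister's underside. The bar is round, 10 mm thick, and runs straight along the canister's x from -26 to +24 mm, then slopes down to both ends of the tub; its top is 65 mm above the underside. Axes as the canister's.
- rear_face (a point): Point on the canister's flat rear face (40 mm wide, 38 mm high), 28 mm above its underside, at its x = -50 mm. A good place to push with shut fingers.
- shoulder (a point): The canister's shoulder on its +y side: the rear side of the 60 mm wide front flange, at its x = +25 mm, behind which the dock's pawl catches. The same is on the -y side.
- dock: Fixed return dock: aluminium floor plate 256 x 112 mm (top at z = 8 mm) with an open apron towards the robot and a grey roofed tunnel behind it. Origin: on the worktop on the lane's centre line, below the front edge of the tunnel's roof; x leads into the tunnel, z up. Its yaw varies.
- apron (a point): Point on the floor of the dock's apron, 64 mm before the roof's edge on the centre line: set the canister's origin down about here. The apron runs from the dock's x = -118 to 0 mm between two guides, tops 26 mm above the worktop, whose gap narrows from about 81 mm to 63 mm at the tunnel.
- mouth (a point): Middle of the front edge of the tunnel roof's underside, 76 mm above the worktop; roof top at 81 mm (rear screw heads 83). The tunnel runs from the dock's x = 0 to 138 mm, outside y = -40 to +64 mm (on the +y side, beyond y = 36 mm, its cover starts at x = -18 mm), lane about 63 mm wide. The canister passes under the roof with its handle, but fingers on the handle do not.
- lane (a point): Point on the tunnel's floor, 60 mm in. Unseen inside, the pawl (on the +y side) and a sprung rubber buffer sit on a gate clamped at a setting that differs each time: the pawl clicks when the canister's origin is somewhere between the dock's x = 12 and 37 mm, known only by touch or from pawl. The pawl is first met about 40 mm, the buffer about 11 mm before the click.
- pawl (a joint): Pawl angle (rad): 0 when free; over 0.32 while the flange rides past; 0.09 to 0.21 once clicked in behind the shoulder. The push needed rises to about 9 to 15 N and falls by about 2 to 4 N at the click; the buffer then yields about 12 mm more to a hard stop. On letting go, the buffer (about 6 N) presses the canister back on the pawl.
- stand: Fixed stand of aluminium and steel, 110 x 84 mm; origin on the worktop under its centre. Its top, on which the canister stands, is 40 mm high; small corner lips rise 6 mm higher round the canister with about 2 to 4 mm play. x as the canister's at the start.
- cup_white: Bystander: white specimen cup with lid, 60 mm wide, 81 mm high; origin at the centre of its underside.
- counter: Bystander: white tally counter, 65 x 45 mm, 26 mm high; origin at the centre of its underside.
- vial: Bystander: small vial with a screw cap, 21 mm wide, 48 mm high; origin at the centre of its underside.
Not all that is in view belongs to the job. What is shaped like the canister but blue or red is not meant.

How it is judged:
By the outcome, as a careful person would: the job done as asked, in the order asked, and still so for the second after the job is handed in, with the robot touching nothing.
It also fails if it takes over 56 s, if anything falls off the work surface, if the arm or the gripper's body presses on something with over 40 N, if the wrist force passes 120 N, or if a joint passes its speed limit or range.

ROBOT

A 6-joint arm with a two-finger parallel gripper is mounted at the origin on a cart in front of the work surface, level with it; the furniture and walls round the work are solid. World frame = base frame: x ahead of the robot, y to its left, z up, the work surface at z = 0. Lengths are in m, angles in rad, forces in N, time in s.
With the tool pointing down it reaches from about 0.25 to 0.775 m from the base axis. Payload 8.9 kg.
Tool frame: the origin (TCP) lies at the very end of the fingers, on their centre line; the grasp point (between the pads) lies 19 mm behind it; z points along the fingers, y is the line along which they close (so a half turn about z gives the same grasp; the last joint's range is limited). The gripper opens to 85 mm and grips with 20 to 120 N. Pads are 22 mm wide; open, the fingers measure 114 mm over their backs; the gripper's body (76 mm by 85 mm) begins 54 mm behind the grasp point. The pads swing forward as they close: fully open they stand 13 mm farther back than shut.
Start: joints at [-1.477, 0.291, -0.153, 1.127, 0, 1.431], TCP at [0.121, -0.511, 0.231] pointing down, gripper open.
Joint ranges: [-2.52, 2.52], [-0.91, 1.74], [-1.3, 1.37], [-1.96, 2.02], [-1.52, 1.47], [-3.14, 3.14]. Speed limits (rad/s): [2.22, 2.22, 2.79, 3.14, 3.14, 3.14].

INTERFACE

Orientations are given as [roll, pitch, yaw] about the fixed x, y, z axes, in that order (R = Rz(yaw) Ry(pitch) Rx(roll)).
In Python, from workcell import ctrl, cams, models gives the robot as it stands.
- The arm moves only by the tool step_arm, never from a script. Its argument "increments" is a list of rows, each an object of numbers: "dx", "dy", "dz": the shift along the world's x, y, z in cm; "twist": the turn about the world's z in degrees; "fingers": the opening, from -1 (shut) to 1 (fully open), so that 0 is half open. In form: [{"dx": .., "dy": .., "dz": .., "twist": .., "fingers": ..}, ...]. A call has 1 to 20 rows; each row is the pose to reach, as a shift and turn from the pose commanded when the call began; what a row does not reach only later rows make up. A row lasts 1/8 s, in which the tool goes at most 62.5 mm and 10.7 degrees, less where a joint would pass 70% of its speed; a pose out of reach is approached as far as the arm can. A call with a gripper value outside its range is refused whole. The fingers move at their own pace and stop on an object; "newtons" is the grip in N (left out, the last holds). Time passes only in rows, so rows that repeat a pose let the fingers close. It gives the time, the measured TCP pose, the force, the opening and the grip force at its end, in the units of the state.
- ctrl.get_state(): the state, without advancing time (a new reading comes with each control period).
- cams.camera(name): name is "scene" or "top" or "wrist"; returns the picture (420x560x3 uint8, red, green, blue); there is no depth.
- cams.camera_model(name): a dict with "camera_matrix" (3x3 intrinsics, pixels), "rvec" (rotation vector, rad) and "tvec" (3), from world to camera coordinates, as OpenCV has them. Camera axes: x right, y down, z forward; pixel columns grow to the right and rows downward; lengths in m; the calibration is good to about 2 mm. A picture is of the moment at which its call begins: read the wrist's pose just before it. camera_model takes no time and is no camera call; for the wrist camera it gives the pose at the moment of the call.
- ctrl.close_job(): hands the job in; it is judged then, once.
Trained networks look in the newest picture that a camera, given by its name, has taken for a name from the list of things; names that differ only in an ending like _2 or _b are one class to them, and where a whole thing is asked for, a point or a joint stands for the part that bears it (a point fixed in the world has none). Each returns a list of dicts, best first, with "p" (0 to 1); they miss things now and then, are a little off and sometimes report something else, mostly with a low value. They report only what shows in the picture. A call takes as long as a camera call. They do not tell look-alikes from the thing itself.
- models.search_frame(camera, query): "extent" ([centre column, centre row, width, height] in pixels, round what is visible of it).
The state is a dict: "t": time; "joint_positions": joint angles; "dq": joint speeds; "tau": joint torques, N m; "ee_pos": TCP position; "ee_rot": TCP orientation; "force": force on the tool from outside, world axes, zero at the start; "torque": the same for the moment, N m; "width": finger opening in m; "grip_force": force on a finger pad.
Only numpy, scipy, OpenCV 4.12 (cv2) and the standard library are available. Lean on these libraries where they do the work, as an engineer would, in place of code of your own. Each camera call takes 0.05 s, during which the arm holds its last target. There are 200 camera calls.

## Working session

There is one attempt and no reset: what is moved stays moved. The work goes in short steps, Python scripts to look and compute and a tool call to move; the robot and the scene stay as the last step left them, time stands still between calls to the robot, and variables do not carry over. Pictures are saved under pics/ and viewed, at most 10 in all, crops included, and the job is handed in when it is done.

Besides the shell and the picture viewer there is one more tool, called as name(argument=value, ...) on one line, values as JSON. step_arm: Moves the arm, as the interface text tells. Its arguments: {"type":"object","properties":{"increments":{"type":"array"},"newtons":{"type":"number"}},"required":["increments"]}

```bash
mkdir -p pics
cat > h.py <<'E'
import numpy as np, cv2
from workcell import ctrl, cams, models
def snap(n,f):
    im=cams.camera(n); cv2.imwrite(f'pics/{f}.png',im[:,:,::-1]); return im
def model(n):
    m=cams.camera_model(n); K=np.array(m['camera_matrix'],float); R=cv2.Rodrigues(np.array(m['rvec'],float))[0]; t=np.array(m['tvec'],float).ravel(); return K,R,t
def ray(n,u,v,z):
    K,R,t=model(n); d=R.T@np.linalg.solve(K,[u,v,1]); c=-R.T@t; return c+d*(z-c[2])/d[2]
def proj(n,p):
    K,R,t=model(n); q=K@(R@np.array(p,float)+t); return q[:2]/q[2]
E
python3 - <<'E'
from h import *
a=snap('scene','s0');b=snap('top','t0')
for c in('top','scene'):
  print(c,-model(c)[1].T@model(c)[2])
  for q in('canister','handle','dock','mouth','stand','cup_white','counter','vial'):
    print(c,q,[(np.round(d['extent']).astype(int).tolist(),round(d['p'],2)) for d in models.search_frame(c,q)[:4]])
cv2.imwrite('pics/both.png',cv2.resize(np.vstack([a,b])[:,:,::-1],None,fx=.714,fy=.714))
E
```

```text
top [0.42634881 0.04043807 1.40186385]
top canister [([173, 246, 27, 28], 0.77), ([218, 256, 18, 32], 0.74), ([311, 177, 39, 83], 0.58)]
top handle [([171, 247, 28, 28], 0.88), ([277, 248, 14, 10], 0.7), ([215, 210, 18, 27], 0.63)]
top dock [([314, 177, 45, 82], 0.91)]
top mouth [([312, 177, 39, 85], 0.75)]
top stand [([218, 207, 24, 28], 0.7)]
top cup_white [([249, 167, 16, 18], 0.88), ([312, 175, 39, 86], 0.52)]
top counter [([277, 248, 17, 12], 0.57), ([313, 177, 40, 84], 0.46)]
top vial [([390, 210, 11, 9], 0.47), ([312, 176, 43, 87], 0.26)]
scene [-0.16384965  0.28222322  1.31290265]
scene canister [([181, 300, 35, 44], 0.82), ([230, 295, 28, 36], 0.67), ([216, 245, 23, 38], 0.58)]
scene handle [([228, 296, 29, 40], 0.89), ([178, 302, 34, 38], 0.87), ([214, 245, 29, 37], 0.86), ([217, 248, 29, 38], 0.32)]
scene dock [([302, 195, 65, 80], 0.86), ([236, 202, 22, 25], 0.32), ([216, 245, 21, 37], 0.24)]
scene mouth [([300, 195, 59, 85], 0.88)]
scene stand [([216, 251, 34, 36], 0.54)]
scene cup_white [([236, 201, 22, 27], 0.64)]
scene counter [([288, 270, 17, 14], 0.65)]
scene vial [([304, 196, 60, 84], 0.27)]
```

View pics/t0.png

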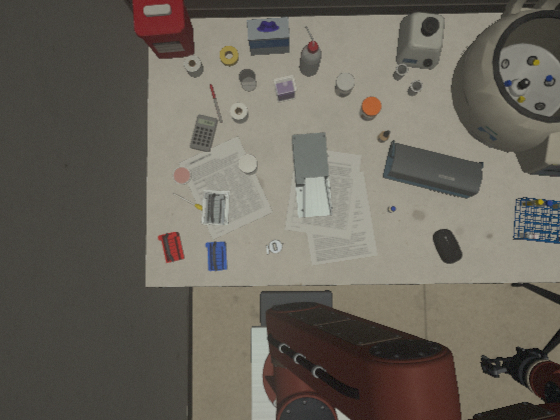

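View pics/s0.png

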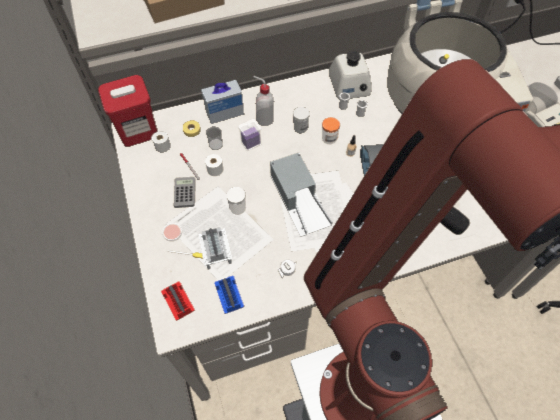

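In both pictures three things have the canister's shape: red at top (172,247), blue at top (217,256) and steel on a stand at top (215,208) / scene (216,247). The steel one on the stand fits the description. The dock is at top (312,177) and the cup at (249,165). I'll confirm with an enlarged crop.

Run:
```python
from h import *
im=cv2.imread('pics/t0.png')
cv2.imwrite('pics/c1.png',np.hstack([cv2.resize(im[180:240,185:245],(400,400),interpolation=3),cv2.resize(im[120:225,265:355],(343,400),interpolation=3)]))
for n,u,v,z in[('can',215,207,.1),('cup',249,165,.08),('counter',276,247,.026),('dockfront',316,216,.008),('dockback',311,133,.08)]: print(n,ray('top',u,v,z))
```

```text
can [0.52956519 0.25872267 0.1       ]
cup [0.66025047 0.15646018 0.08      ]
counter [0.4053913  0.07721086 0.026     ]
dockfront [ 0.50310816 -0.05272764  0.008     ]
dockback [ 0.75803909 -0.03742999  0.08      ]
```

View pics/c1.png

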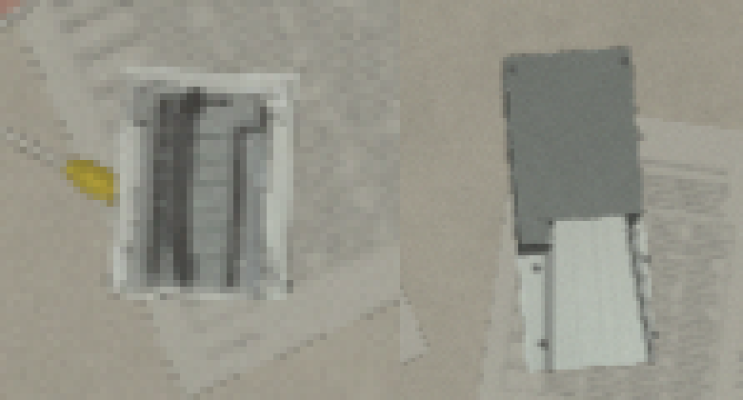

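The crop confirms it: steel tub with a dark bar handle on the stand, flange at the far end (up in the picture). The dock's yaw is a few degrees positive. Next I'll check the wrist camera geometry.

Run:
```python
from h import *
s=ctrl.get_state(); print({k:np.round(s[k],4) for k in('t','ee_pos','ee_rot','force','width')})
K,R,t=model('wrist'); print(K.round(1),(-R.T@t).round(3),R.round(3))
```

```text
{'t': np.float64(0.9), 'ee_pos': array([ 0.1211, -0.5108,  0.2313]), 'ee_rot': array([ 3.1416, -0.    ,  0.2328]), 'force': array([ 0.1757, -0.2853, -0.4138]), 'width': np.float64(0.0858)}
[[368.7   0.  283.1]
 [  0.  368.7 209.5]
 [  0.    0.    1. ]] [ 0.204 -0.491  0.375] [[ 0.231 -0.973  0.001]
 [-0.919 -0.218  0.329]
 [-0.32  -0.077 -0.944]]
```

step_arm(increments=[{"dx": 43, "dy": 46, "dz": 3, "twist": -13.3, "fingers": 1}, {"dx": 43, "dy": 46, "dz": 3, "twist": -13.3, "fingers": 1}, {"dx": 43, "dy": 46, "dz": 3, "twist": -13.3, "fingers": 1}, {"dx": 43, "dy": 46, "dz": 3, "twist": -13.3, "fingers": 1}, {"dx": 43, "dy": 46, "dz": 3, "twist": -13.3, "fingers": 1}, {"dx": 43, "dy": 46, "dz": 3, "twist": -13.3, "fingers": 1}, {"dx": 43, "dy": 46, "dz": 3, "twist": -13.3, "fingers": 1}, {"dx": 43, "dy": 46, "dz": 3, "twist": -13.3, "fingers": 1}, {"dx": 43, "dy": 46, "dz": 3, "twist": -13.3, "fingers": 1}, {"dx": 43, "dy": 46, "dz": 3, "twist": -13.3, "fingers": 1}, {"dx": 43, "dy": 46, "dz": 3, "twist": -13.3, "fingers": 1}, {"dx": 43, "dy": 46, "dz": 3, "twist": -13.3, "fingers": 1}, {"dx": 43, "dy": 46, "dz": 3, "twist": -13.3, "fingers": 1}, {"dx": 43, "dy": 46, "dz": 3, "twist": -13.3, "fingers": 1}, {"dx": 43, "dy": 46, "dz": 3, "twist": -13.3, "fingers": 1}, {"dx": 43, "dy": 46, "dz": 3, "twist": -13.3, "fingers": 1}])

```text
t: 2.9
ee_pos: [0.551, -0.0512, 0.2615]
ee_rot: [3.142, -0.0, 0.0]
force: [0.2, 0.4, 0.3]
width: 0.0854
grip_force: 0.0
```

Run:
```python
from h import *
import json
s=ctrl.get_state(); print(s['t'],s['ee_pos'],s['ee_rot'])
m=cams.camera_model('wrist'); snap('wrist','w1'); json.dump({k:np.array(v).tolist() for k,v in m.items()},open('w1.json','w'))
```

```text
2.9 [ 0.55099273 -0.05124051  0.26145511] [ 3.14151928e+00 -2.22246392e-04  1.35129218e-06]
```

View pics/w1.png

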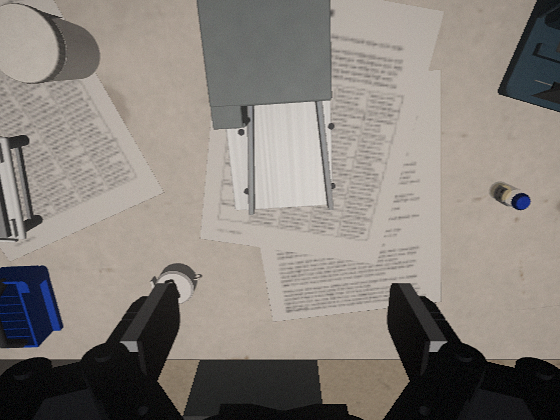

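The wrist picture shows the dock: roof front right corner near (331,101), cover's left corner near (212,107), guides ending near (251,213) and (330,208). The counter is at (178,283), the vial at (513,198), the cup at (45,45).

Run:
```python
import cv2
im=cv2.imread('pics/w1.png'); cv2.imwrite('pics/c2.png',cv2.resize(im[85:220,195:345],None,fx=4.4,fy=4.4,interpolation=2))
```

```text
(no output)
```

View pics/c2.png

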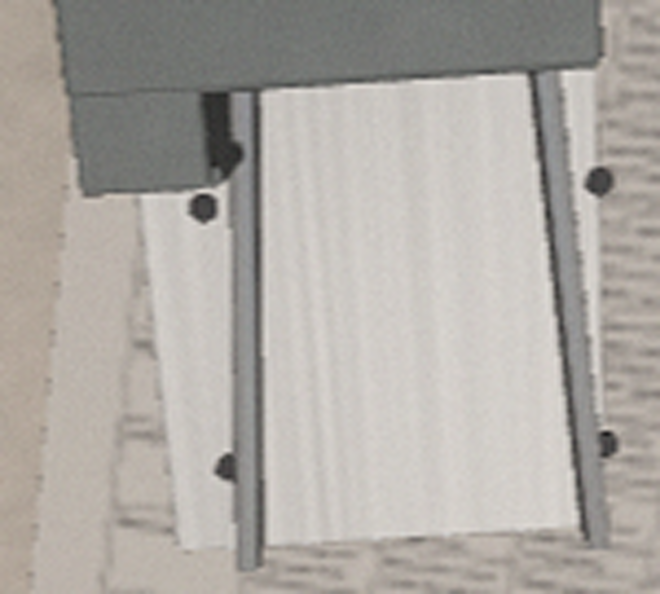

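Run:
```python
from h import *
import json
m=json.load(open('w1.json')); cams.camera_model=lambda n:m
P={'roofR':(600,65,.081),'roofL':(72,95,.081),'covL':(83,196,.081),'gLf':(262,568,.026),'gRf':(584,548,.026),'gLb':(258,92,.026),'gRb':(534,73,.026),'flL':(180,550,.008),'flR':(578,527,.008)}
for k,(a,b,z) in P.items(): print(k,(ray('wrist',195+a/4.4,85+b/4.4,z)*1e3).round(1))
W={k:ray('wrist',195+a/4.4,85+b/4.4,z)[:2] for k,(a,b,z) in P.items()}
d=W['roofL']-W['roofR'];print('roof',np.linalg.norm(d),np.degrees(np.arctan2(-d[0],d[1])))
d=W['flL']-W['flR'];print('floor',np.linalg.norm(d),np.degrees(np.arctan2(-d[0],d[1])))
d=W['gLf']-W['gRf'];print('gf',np.linalg.norm(d),np.degrees(np.arctan2(-d[0],d[1])))
d=W['gLb']-W['gRb'];print('gb',np.linalg.norm(d))
c=(W['gLb']+W['gRb']-W['gLf']-W['gRf']);print('mid',np.degrees(np.arctan2(c[1],c[0])))
from scipy.optimize import least_squares
Q={'roofR':(0,-40),'roofL':(0,64),'gLf':(None,40.5),'gRf':(None,-40.5),'covL':(-18,64),'flL':(-118,None)}
def f(p):
  c,s=np.cos(p[2]),np.sin(p[2]);r=[]
  for k,q in Q.items():
    e=np.array([[c,s],[-s,c]])@(W[k]*1e3-p[:2])
    r+=[e[i]-q[i] for i in(0,1) if q[i] is not None]
  return r
o=least_squares(f,[620,-40,.06]);print(o.x,np.degrees(o.x[2]),o.fun.round(1))
```

```text
roofR [621.2 -92.2  81. ]
roofL [615.6   9.4  81. ]
covL [596.4   8.4  81. ]
gLf [498.8 -20.4  26. ]
gRf [ 504.  -100.2   26. ]
gLb [612.8 -22.3  26. ]
gRb [617.  -84.4  26. ]
flL [497.2   2.2   8. ]
flR [ 503.5 -100.7    8. ]
roof 0.10170665612436726 3.143695520985524
floor 0.10313200827056428 3.491337076637787
gf 0.07997331961253104 3.7688404546953618
gb 0.06222190021732294
mid 3.4803325579835462
[ 6.18729545e+02 -5.36473133e+01  5.78548810e-02] 3.3148405065472666 [ 0.2  1.4  0.5 -0.9 -0.4  0.7 -0.7 -0.8 -0.1]
```

step_arm(increments=[{"dx": -4, "dy": 31, "dz": 0, "twist": 0, "fingers": 1}, {"dx": -4, "dy": 31, "dz": 0, "twist": 0, "fingers": 1}, {"dx": -4, "dy": 31, "dz": 0, "twist": 0, "fingers": 1}, {"dx": -4, "dy": 31, "dz": 0, "twist": 0, "fingers": 1}, {"dx": -4, "dy": 31, "dz": 0, "twist": 0, "fingers": 1}, {"dx": -4, "dy": 31, "dz": 0, "twist": 0, "fingers": 1}, {"dx": -4, "dy": 31, "dz": 0, "twist": 0, "fingers": 1}, {"dx": -4, "dy": 31, "dz": 0, "twist": 0, "fingers": 1}, {"dx": -4, "dy": 31, "dz": 0, "twist": 0, "fingers": 1}])

```text
t: 4.08
ee_pos: [0.5223, 0.1393, 0.2613]
ee_rot: [-3.088, 0.003, 0.093]
force: [-0.5, 0.4, -0.3]
width: 0.0853
grip_force: 0.0
```

Run:
```python
from h import *
import json
s=ctrl.get_state(); print(s['t'],s['ee_pos'],s['ee_rot'])
m=cams.camera_model('wrist'); im=snap('wrist','w2'); json.dump({k:np.array(v).tolist() for k,v in m.items()},open('w2.json','w'))
print(proj('wrist',[.53,.26,.1]))
u,v=proj('wrist',[.53,.26,.1]).astype(int); a,b=max(0,u-75),max(0,v-75); print(a,b)
cv2.imwrite('pics/c3.png',cv2.resize(im[b:b+145,a:a+150,::-1],None,fx=4,fy=4,interpolation=2))
```

```text
4.075 [0.52225448 0.13925301 0.26131295] [-3.08830385e+00  2.52141879e-03  9.31904745e-02]
[153.48786031 162.33556341]
78 87
```

View pics/c3.png

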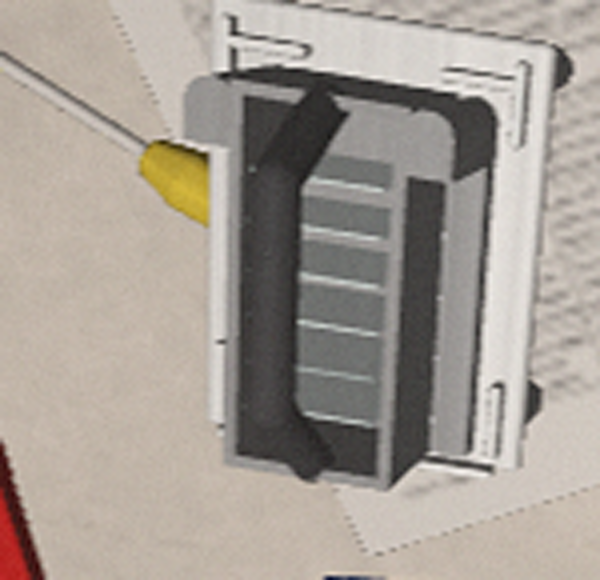

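The move was still under way, with the tool briefly off vertical. The crop clearly shows the steel canister, dark handle and flange at the far end. I'll finish the move, settle and measure again.

step_arm(increments=[{"dx": -1, "dy": 12, "fingers": 1}, {"dx": -1, "dy": 12, "fingers": 1}, {"dx": -1, "dy": 12, "fingers": 1}, {"dx": -1, "dy": 12, "fingers": 1}, {"dx": -1, "dy": 12, "fingers": 1}, {"dx": -1, "dy": 12, "fingers": 1}])

```text
schema error: expected keys dx, dy, dz, twist, fingers
```

Run:
```python
from h import *
import json
s=ctrl.get_state(); print(s['t'],s['ee_pos'],s['ee_rot'],np.abs(s['dq']).max())
m=cams.camera_model('wrist'); im=snap('wrist','w3'); json.dump({k:np.array(v).tolist() for k,v in m.items()},open('w3.json','w'))
u,v=proj('wrist',[.53,.26,.1]).astype(int); a,b=max(0,u-75),max(0,v-75); print(a,b)
cv2.imwrite('pics/c4.png',cv2.resize(im[b:b+145,a:a+150,::-1],None,fx=4,fy=4,interpolation=2))
```

```text
4.125 [0.52218875 0.13935799 0.26129963] [-3.08826459e+00  2.59003750e-03  9.34089212e-02] 0.00291833233223282
78 87
```

View pics/c4.png

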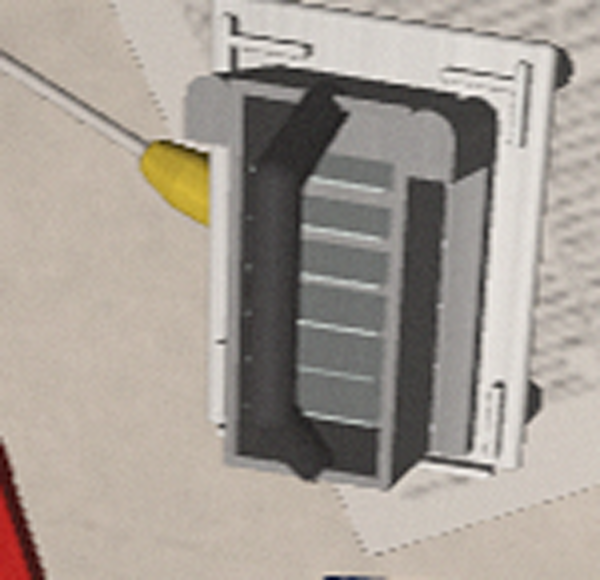

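The arm is at rest here, so this picture is usable: the bar's straight part runs from about (281,165) to (277,410) in the crop, and the rear rim corners are at (226,464) and (388,488).

Run:
```python
from h import *
import json
m=json.load(open('w3.json')); cams.camera_model=lambda n:m
P={'b1':(281,165,.1),'b2':(277,408,.1),'rL':(226,464,.078),'rR':(388,488,.078),'fL':(183,138,.078),'fR':(455,178,.078)}
W={k:ray('wrist',78+a/4,87+b/4,z)*1e3 for k,(a,b,z) in P.items()}
for k in W: print(k,W[k].round(1))
for a,b in(('b2','b1'),('rR','rL'),('fR','fL')):
  d=W[b]-W[a]; print(a,np.linalg.norm(d),np.degrees(np.arctan2(d[1],d[0])))
```

```text
b1 [558.4 263.7 100. ]
b2 [505.5 266.1 100. ]
rL [482.7 288.1  78. ]
rR [481.  248.9  78. ]
fL [558.6 294.5  78. ]
fR [555.9 233.6  78. ]
b2 52.99524652570093 -2.6302856624620614
rR 39.154614703928445 87.489324691785
fR 61.02262641163734 87.50668422556605
```

step_arm(increments=[{"dx": -1, "dy": 12, "dz": 0, "twist": 0, "fingers": 1}, {"dx": -1, "dy": 12, "dz": 0, "twist": 0, "fingers": 1}, {"dx": -1, "dy": 12, "dz": 0, "twist": 0, "fingers": 1}, {"dx": -1, "dy": 12, "dz": 0, "twist": 0, "fingers": 1}, {"dx": -1, "dy": 12, "dz": 0, "twist": 0, "fingers": 1}, {"dx": -1, "dy": 12, "dz": 0, "twist": 0, "fingers": 1}])

```text
t: 4.92
ee_pos: [0.5223, 0.2034, 0.2614]
ee_rot: [-3.04, 0.005, 0.182]
force: [-0.1, 0.2, -0.5]
width: 0.0855
grip_force: 0.0
```

Run:
```python
from h import *
s=ctrl.get_state(); print(np.round(s['joint_positions'],3),np.round(s['dq'],3),np.round(s['tau'],1))
```

```text
[ 0.181  0.339 -0.009  1.227  0.102  3.141] [-0.001 -0.001 -0.001  0.001  0.001 -0.001] [  0.2 -57.7  33.9   0.1   0.5  -0. ]
```

step_arm(increments=[{"dx": 1, "dy": 6.2, "dz": 0, "twist": -13, "fingers": 1}, {"dx": 1, "dy": 6.2, "dz": 0, "twist": -13, "fingers": 1}, {"dx": 1, "dy": 6.2, "dz": 0, "twist": -13, "fingers": 1}, {"dx": 1, "dy": 6.2, "dz": 0, "twist": -13, "fingers": 1}])

```text
t: 5.42
ee_pos: [0.5384, 0.1567, 0.2619]
ee_rot: [-2.982, 0.008, 0.06]
force: [-0.8, 0.1, -0.1]
width: 0.0852
grip_force: 0.0
```

Run:
```python
from h import *
s=ctrl.get_state(); print(np.round(s['joint_positions'],3),np.round(s['dq'],3),np.round(s['tau'],1))
```

```text
[ 0.059  0.336 -0.02   1.223  0.16   3.141] [-0.045 -0.027 -0.034 -0.014 -0.023 -0.001] [ -0.3 -57.   33.9   0.1   0.7   0. ]
```

Joint 6 hit its limit (3.14). A half turn gives the same grasp with joint 6 near zero, so I'll twist by about +174° here.

step_arm(increments=[{"dx": 0, "dy": 0, "dz": 0, "twist": 10, "fingers": 1}, {"dx": 0, "dy": 0, "dz": 0, "twist": 20, "fingers": 1}, {"dx": 0, "dy": 0, "dz": 0, "twist": 30, "fingers": 1}, {"dx": 0, "dy": 0, "dz": 0, "twist": 40, "fingers": 1}, {"dx": 0, "dy": 0, "dz": 0, "twist": 50, "fingers": 1}, {"dx": 0, "dy": 0, "dz": 0, "twist": 60, "fingers": 1}, {"dx": 0, "dy": 0, "dz": 0, "twist": 70, "fingers": 1}, {"dx": 0, "dy": 0, "dz": 0, "twist": 80, "fingers": 1}, {"dx": 0, "dy": 0, "dz": 0, "twist": 90, "fingers": 1}, {"dx": 0, "dy": 0, "dz": 0, "twist": 100, "fingers": 1}, {"dx": 0, "dy": 0, "dz": 0, "twist": 110, "fingers": 1}, {"dx": 0, "dy": 0, "dz": 0, "twist": 120, "fingers": 1}, {"dx": 0, "dy": 0, "dz": 0, "twist": 130, "fingers": 1}, {"dx": 0, "dy": 0, "dz": 0, "twist": 140, "fingers": 1}, {"dx": 0, "dy": 0, "dz": 0, "twist": 150, "fingers": 1}, {"dx": 0, "dy": 0, "dz": 0, "twist": 160, "fingers": 1}, {"dx": 0, "dy": 0, "dz": 0, "twist": 170, "fingers": 1}, {"dx": 0, "dy": 0, "dz": 0, "twist": 174, "fingers": 1}, {"dx": 0, "dy": 0, "dz": 0, "twist": 174, "fingers": 1}])

```text
t: 7.8
ee_pos: [0.5384, 0.1577, 0.2621]
ee_rot: [-2.981, 0.008, 3.098]
force: [0.3, 0.2, -0.1]
width: 0.0853
grip_force: 0.0
```

Run:
```python
from h import *
s=ctrl.get_state(); print(s['t'],s['ee_pos'],s['ee_rot'],np.round(s['joint_positions'],3))
```

```text
7.8 [0.53840769 0.15771548 0.26206498] [-2.98093768  0.00824065  3.09753224] [ 0.245  0.389  0.059  1.279 -0.156  0.293]
```

The commanded pose kept a 9° lean about the bar's axis from the limit. That's harmless here: the bar is round and runs along that axis, and I've allowed for the offset. Next I go over the handle and check.

step_arm(increments=[{"dx": -0.6, "dy": 10.5, "dz": -8, "twist": 0, "fingers": 1}, {"dx": -0.6, "dy": 10.5, "dz": -8, "twist": 0, "fingers": 1}, {"dx": -0.6, "dy": 10.5, "dz": -8, "twist": 0, "fingers": 1}, {"dx": -0.6, "dy": 10.5, "dz": -8, "twist": 0, "fingers": 1}, {"dx": -0.6, "dy": 10.5, "dz": -8, "twist": 0, "fingers": 1}])

```text
t: 8.43
ee_pos: [0.5336, 0.2616, 0.1828]
ee_rot: [-2.981, 0.009, 3.096]
force: [0.9, -0.4, -0.9]
width: 0.0852
grip_force: 0.0
```

Run:
```python
from h import *
s=ctrl.get_state(); print(s['t'],s['ee_pos'],s['ee_rot'],np.round(s['joint_positions'],3))
snap('wrist','w4')
print(proj('wrist',[.532,.2655,.1]),proj('wrist',[.507,.2666,.1]),proj('wrist',[.482,.288,.078]),proj('wrist',[.481,.249,.078]))
```

```text
8.425 [0.53359359 0.26157828 0.18281056] [-2.98135879  0.00930935  3.09564128] [ 0.413  0.513  0.046  1.167 -0.148  0.465]
[309.75391666 215.15910562] [310.59577688 177.72815967] [345.72343318 131.62256137] [286.36584053 131.61042324]
```

View pics/w4.png

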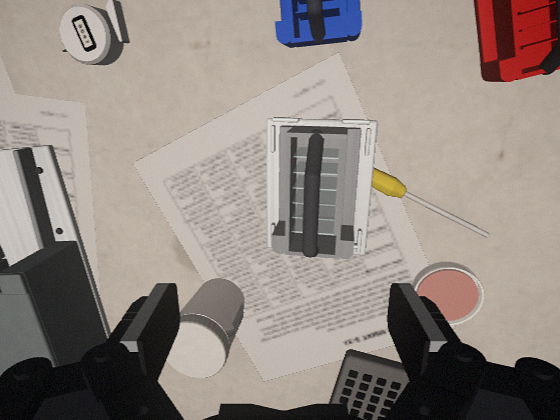

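The handle shows at about (313,195), within 2 mm of the prediction (310). A quick numeric check, without viewing, refines it.

Run:
```python
from h import *
g=cv2.cvtColor(cv2.imread('pics/w4.png'),6)
for v in(175,185,195,205,215,225,235):
  r=np.where(g[v,295:335]<75)[0]+295; c=(r.min()+r.max())/2 if len(r) else 0
  print(v,r.min() if len(r) else 0,r.max() if len(r) else 0,(ray('wrist',c,v,.1)*1e3).round(1))
```

```text
175 295 319 [505.2 264.4 100. ]
185 304 319 [511.7 267.1 100. ]
195 304 318 [518.3 266.6 100. ]
205 304 318 [525.  266.5 100. ]
215 303 317 [531.9 265.7 100. ]
225 303 317 [538.9 265.5 100. ]
235 295 328 [546.  266.3 100. ]
```

step_arm(increments=[{"dx": -0.1, "dy": 0.2, "dz": -4, "twist": 0, "fingers": 1}, {"dx": -0.1, "dy": 0.2, "dz": -7, "twist": 0, "fingers": 1}, {"dx": -0.1, "dy": 0.2, "dz": -9, "twist": 0, "fingers": 1}, {"dx": -0.1, "dy": 0.2, "dz": -9.9, "twist": 0, "fingers": 1}, {"dx": -0.1, "dy": 0.2, "dz": -9.9, "twist": 0, "fingers": 1}, {"dx": -0.1, "dy": 0.2, "dz": -9.9, "twist": 0, "fingers": 0.2}, {"dx": -0.1, "dy": 0.2, "dz": -9.9, "twist": 0, "fingers": -0.3}, {"dx": -0.1, "dy": 0.2, "dz": -9.9, "twist": 0, "fingers": -0.6}, {"dx": -0.1, "dy": 0.2, "dz": -9.9, "twist": 0, "fingers": -1}, {"dx": -0.1, "dy": 0.2, "dz": -9.9, "twist": 0, "fingers": -1}, {"dx": -0.1, "dy": 0.2, "dz": -9.9, "twist": 0, "fingers": -1}, {"dx": -0.1, "dy": 0.2, "dz": -9.9, "twist": 0, "fingers": -1}, {"dx": -0.1, "dy": 0.2, "dz": -9.9, "twist": 0, "fingers": -1}], newtons=50)

```text
t: 10.1
ee_pos: [0.5319, 0.2642, 0.0828]
ee_rot: [-2.981, 0.008, 3.097]
force: [0.7, -1.5, 3.3]
width: 0.0081
grip_force: 48.8
```

step_arm(increments=[{"dx": 0, "dy": 0, "dz": 0.5, "twist": 0, "fingers": -1}, {"dx": 0, "dy": 0, "dz": 1.5, "twist": 0, "fingers": -1}, {"dx": 0, "dy": 0, "dz": 3, "twist": 0, "fingers": -1}, {"dx": 0, "dy": 0, "dz": 5, "twist": 0, "fingers": -1}, {"dx": 0, "dy": 0, "dz": 7, "twist": 0, "fingers": -1}, {"dx": 0, "dy": 0, "dz": 7, "twist": 0, "fingers": -1}, {"dx": 0, "dy": 0, "dz": 7, "twist": 0, "fingers": -1}])

```text
t: 10.98
ee_pos: [0.5316, 0.2642, 0.1524]
ee_rot: [-2.981, 0.007, 3.097]
force: [0.9, 0.2, -2.8]
width: 0.008
grip_force: 48.8
```

Run:
```python
from h import *
s=ctrl.get_state(); print(s['t'],s['ee_pos'],s['force'],s['torque'],s['width'],s['grip_force'])
snap('wrist','w5');snap('scene','s5')
a=cv2.imread('pics/w5.png');b=cv2.imread('pics/s5.png')
cv2.imwrite('pics/c5.png',np.hstack([a[60:330,180:450],cv2.resize(b[190:290,170:270],(270,270))]))
```

```text
10.975 [0.53163072 0.26416102 0.15235446] [ 0.93914864  0.16845955 -2.81272486] [ 0.28215379 -0.00725087 -0.00518243] 0.007998930181521926 48.832016587257385
```

View pics/c5.png

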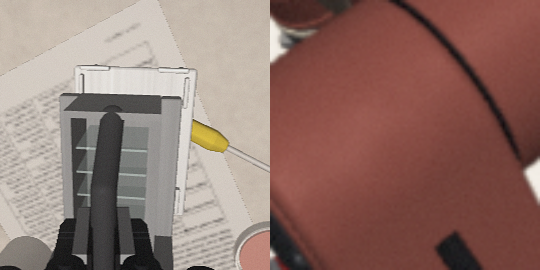

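The canister hangs from the gripper, the force matches its weight (about 3 N), and the rear rim corners are at about (242,157) and (362,157) in w5. I'll check that it's level by projecting the rim.

Run:
```python
from h import *
s=ctrl.get_state(); R=cv2.Rodrigues(np.array([0,0,np.radians(-2.5)]))[0]
from scipy.spatial.transform import Rotation as Ro
T=Ro.from_euler('xyz',s['ee_rot']).as_matrix(); bar=np.array(s['ee_pos'])-T[:,2]*.016; print(T[:,2],bar)
for roll in(-9,-4.5,0,4.5,9):
  A=R@Ro.from_euler('x',roll,degrees=True).as_matrix()
  print(roll,[proj('wrist',bar+A@np.array(p)).round(0).tolist() for p in([-.05,.02,-.022],[-.05,-.02,-.022],[.025,.03,-.022],[-.05,.02,-.06],[-.05,-.02,-.06],[-.03,.02,-.022],[-.03,-.02,-.022])])
g=cv2.imread('pics/w5.png',0)
cv2.imwrite('pics/c6.png',cv2.resize(g[140:300,215:400],None,fx=3.5,fy=3.5,interpolation=2))
```

```text
[-8.24231294e-04 -1.60518375e-01 -9.87032508e-01] [0.53136178 0.26663253 0.16765608]
-9 [[332.0, 170.0], [235.0, 170.0], [346.0, 322.0], [323.0, 152.0], [245.0, 152.0], [330.0, 215.0], [237.0, 215.0]]
-4.5 [[337.0, 171.0], [240.0, 169.0], [350.0, 325.0], [333.0, 153.0], [254.0, 152.0], [334.0, 216.0], [242.0, 214.0]]
0 [[341.0, 172.0], [245.0, 168.0], [354.0, 329.0], [342.0, 154.0], [264.0, 152.0], [338.0, 218.0], [246.0, 213.0]]
4.5 [[345.0, 173.0], [250.0, 167.0], [358.0, 333.0], [352.0, 155.0], [273.0, 151.0], [342.0, 219.0], [251.0, 212.0]]
9 [[349.0, 174.0], [255.0, 167.0], [361.0, 337.0], [361.0, 156.0], [283.0, 151.0], [346.0, 221.0], [256.0, 211.0]]
```

View pics/c6.png

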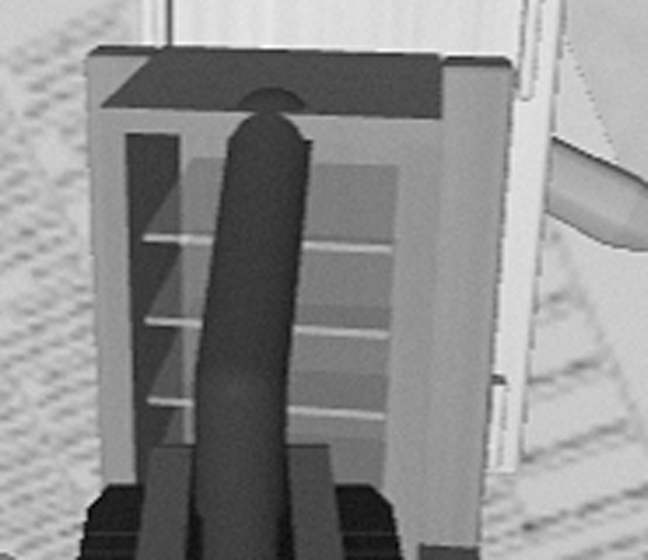

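The canister hangs level to within 2°. I'll carry it over the apron, turning +5.9°.

step_arm(increments=[{"dx": 0.1, "dy": -1, "dz": 0.3, "twist": 0, "fingers": -1}, {"dx": 0.3, "dy": -3, "dz": 0.5, "twist": 0.5, "fingers": -1}, {"dx": 0.5, "dy": -6, "dz": 0.5, "twist": 1, "fingers": -1}, {"dx": 0.7, "dy": -9.5, "dz": 0.5, "twist": 1.6, "fingers": -1}, {"dx": 0.9, "dy": -13, "dz": 0.5, "twist": 2.2, "fingers": -1}, {"dx": 1.1, "dy": -16.5, "dz": 0.5, "twist": 2.9, "fingers": -1}, {"dx": 1.3, "dy": -20, "dz": 0.5, "twist": 3.6, "fingers": -1}, {"dx": 1.5, "dy": -23.5, "dz": 0.5, "twist": 4.3, "fingers": -1}, {"dx": 1.7, "dy": -27, "dz": 0.5, "twist": 5, "fingers": -1}, {"dx": 1.8, "dy": -30, "dz": 0.3, "twist": 5.5, "fingers": -1}, {"dx": 1.9, "dy": -31.8, "dz": 0, "twist": 5.9, "fingers": -1}, {"dx": 1.9, "dy": -32.4, "dz": 0, "twist": 5.9, "fingers": -1}, {"dx": 1.9, "dy": -32.4, "dz": 0, "twist": 5.9, "fingers": -1}, {"dx": 1.9, "dy": -32.4, "dz": 0, "twist": 5.9, "fingers": -1}])

```text
t: 12.82
ee_pos: [0.5508, -0.0591, 0.1527]
ee_rot: [-2.981, 0.008, -3.083]
force: [-0.3, -0.2, -2.4]
width: 0.0086
grip_force: 48.8
```

Run:
```python
from h import *
from scipy.spatial.transform import Rotation as Ro
s=ctrl.get_state(); snap('wrist','w6'); print(s['t'],s['ee_pos'],s['ee_rot'],s['width'])
T=Ro.from_euler('xyz',s['ee_rot']).as_matrix(); bar=np.array(s['ee_pos'])-T[:,2]*.016
y=np.radians(3.4);c=np.array([.6187,-.0536])
d=np.array([[np.cos(y),np.sin(y)],[-np.sin(y),np.cos(y)]])@(bar[:2]-c); print('bar in dock',d, 'z',bar[2], np.degrees(s['ee_rot'][2])-180)
# predicted guide front ends and tub rear corners
W=lambda x,y_,z:[*(c+np.array([[np.cos(y),-np.sin(y)],[np.sin(y),np.cos(y)]])@np.array([x,y_])),z]
for q in((-.118,.0405,.026),(-.118,-.0405,.026),(-.118,.064,.008),(-.118,-.048,.008)): print(q,proj('wrist',W(*q)).round(1))
```

```text
12.825 [ 0.55081353 -0.05913884  0.15272122] [-2.98121836  0.00764269 -3.08264754] 0.008589480341196054
bar in dock [-0.06821517  0.00105206] z 0.16851543993131363 -356.62269380352944
(-0.118, 0.0405, 0.026) [371.4 132.3]
(-0.118, -0.0405, 0.026) [258.4 130. ]
(-0.118, 0.064, 0.008) [402.6 129.7]
(-0.118, -0.048, 0.008) [254.2 126.8]
```

step_arm(increments=[{"dx": 0, "dy": -0.1, "dz": -2, "twist": 0, "fingers": -1}, {"dx": 0, "dy": -0.1, "dz": -4.5, "twist": 0, "fingers": -1}, {"dx": 0, "dy": -0.1, "dz": -6.5, "twist": 0, "fingers": -1}, {"dx": 0, "dy": -0.1, "dz": -7.7, "twist": 0, "fingers": -1}, {"dx": 0, "dy": -0.1, "dz": -8.5, "twist": 0, "fingers": -1}, {"dx": 0, "dy": -0.1, "dz": -9.2, "twist": 0, "fingers": -1}, {"dx": 0, "dy": -0.1, "dz": -9.7, "twist": 0, "fingers": -1}, {"dx": 0, "dy": -0.1, "dz": -9.7, "twist": 0, "fingers": -1}])

```text
t: 13.88
ee_pos: [0.5508, -0.0608, 0.0555]
ee_rot: [-2.981, 0.007, -3.083]
force: [-0.0, -0.0, -3.1]
width: 0.008
grip_force: 48.8
```

The underside is already below the guide tops and nothing touches, so it's between the guides. Now I'll lower it onto the floor.

step_arm(increments=[{"dx": 0, "dy": 0, "dz": -0.2, "twist": 0, "fingers": -1}, {"dx": 0, "dy": 0, "dz": -0.4, "twist": 0, "fingers": -1}, {"dx": 0, "dy": 0, "dz": -0.5, "twist": 0, "fingers": -1}, {"dx": 0, "dy": 0, "dz": -0.5, "twist": 0, "fingers": -1}])

```text
t: 14.38
ee_pos: [0.5512, -0.061, 0.051]
ee_rot: [-2.981, 0.008, -3.083]
force: [0.6, -1.1, 0.1]
width: 0.0079
grip_force: 49.2
```

It rests on the floor with no vertical load. I'll open, lift clear, go behind and shut the fingers.

step_arm(increments=[{"dx": 0, "dy": 0, "dz": 0, "twist": 0, "fingers": -0.6}, {"dx": 0, "dy": 0, "dz": 0, "twist": 0, "fingers": -0.1}, {"dx": 0, "dy": 0, "dz": 0, "twist": 0, "fingers": 0.1}, {"dx": 0, "dy": 0, "dz": 0, "twist": 0, "fingers": 0.1}, {"dx": 0, "dy": 0, "dz": 0, "twist": 0, "fingers": 0.1}, {"dx": 0, "dy": 0, "dz": 1, "twist": 0, "fingers": 0.1}, {"dx": 0, "dy": 0, "dz": 3, "twist": 0, "fingers": 0.1}, {"dx": 0, "dy": 0, "dz": 6, "twist": 0, "fingers": 0.1}, {"dx": 0, "dy": 0, "dz": 9, "twist": 0, "fingers": 0.1}, {"dx": -2, "dy": 0, "dz": 10, "twist": 0, "fingers": -1}, {"dx": -5, "dy": -0.1, "dz": 10, "twist": 0, "fingers": -1}, {"dx": -8, "dy": -0.1, "dz": 10, "twist": 0, "fingers": -1}, {"dx": -8, "dy": -0.1, "dz": 10, "twist": 0, "fingers": -1}, {"dx": -8, "dy": -0.1, "dz": 10, "twist": 0, "fingers": -1}])

```text
t: 16.12
ee_pos: [0.4719, -0.0619, 0.1514]
ee_rot: [-2.981, 0.009, -3.083]
force: [-0.1, 0.3, -0.3]
width: 0.0003
grip_force: 0.0
```

Run:
```python
from h import *
s=ctrl.get_state(); print(s['t'],s['ee_pos'],s['ee_rot'],s['width'],s['force'])
im=snap('wrist','w7')
y=np.radians(3.4);c=np.array([.6187,-.0536]);M=np.array([[np.cos(y),-np.sin(y)],[np.sin(y),np.cos(y)]])
W=lambda x,y_,z:[*(c+M@np.array([x,y_])),z]
for q in((-.118,.02,.046),(-.118,-.02,.046),(-.118,.0405,.026),(-.118,-.0405,.026),(-.068,0,.068),(-.1,0,.06)): print(q,proj('wrist',W(*q)).round(1))
for q in('canister','handle'): print(q,[(np.round(d['extent']).astype(int).tolist(),round(d['p'],2)) for d in models.search_frame('wrist',q)[:3]])
```

```text
16.125 [ 0.47189166 -0.06192344  0.15142247] [-2.98059194  0.00944411 -3.08326067] 0.0002507309363118854 [-0.1147158   0.28415562 -0.32621487]
(-0.118, 0.02, 0.046) [333.3 245.4]
(-0.118, -0.02, 0.046) [279.1 241.8]
(-0.118, 0.0405, 0.026) [361.1 236.2]
(-0.118, -0.0405, 0.026) [258.2 229.8]
(-0.068, 0, 0.068) [301.5 319. ]
(-0.1, 0, 0.06) [303.4 274.6]
canister [([311, 280, 77, 112], 0.79)]
handle [([307, 278, 77, 112], 0.75)]
```

step_arm(increments=[{"dx": 0, "dy": 0, "dz": -3, "twist": 0, "fingers": -1}, {"dx": 0, "dy": 0, "dz": -7, "twist": 0, "fingers": -1}, {"dx": 0, "dy": 0, "dz": -10.5, "twist": 0, "fingers": -1}, {"dx": 0, "dy": 0, "dz": -12.2, "twist": 0, "fingers": -1}, {"dx": 0, "dy": 0, "dz": -12.2, "twist": 0, "fingers": -1}, {"dx": 0.3, "dy": 0, "dz": -12.2, "twist": 0, "fingers": -1}, {"dx": 0.6, "dy": 0, "dz": -12.2, "twist": 0, "fingers": -1}, {"dx": 0.9, "dy": 0.1, "dz": -12.2, "twist": 0, "fingers": -1}, {"dx": 1.2, "dy": 0.1, "dz": -12.2, "twist": 0, "fingers": -1}])

```text
t: 17.4
ee_pos: [0.4834, -0.0607, 0.029]
ee_rot: [-2.981, 0.008, -3.083]
force: [-0.4, 0.0, -1.0]
width: 0.0001
grip_force: 0.0
```

step_arm(increments=[{"dx": 0.4, "dy": 0, "dz": 0, "twist": 0, "fingers": -1}, {"dx": 0.8, "dy": 0.05, "dz": 0, "twist": 0, "fingers": -1}, {"dx": 1.2, "dy": 0.07, "dz": 0, "twist": 0, "fingers": -1}, {"dx": 1.6, "dy": 0.1, "dz": 0, "twist": 0, "fingers": -1}, {"dx": 2.0, "dy": 0.12, "dz": 0, "twist": 0, "fingers": -1}, {"dx": 2.4, "dy": 0.14, "dz": 0, "twist": 0, "fingers": -1}, {"dx": 2.8, "dy": 0.17, "dz": 0, "twist": 0, "fingers": -1}])

```text
t: 18.27
ee_pos: [0.5111, -0.059, 0.0286]
ee_rot: [-2.981, 0.008, -3.083]
force: [-0.6, -0.6, -0.3]
width: -0.0004
grip_force: 0.5
```

```bash
cat > st.py <<'E'
from h import *
s=ctrl.get_state()
y=np.radians(3.4);c=np.array([.6187,-.0536]);M=np.array([[np.cos(y),np.sin(y)],[-np.sin(y),np.cos(y)]])
print(s['t'],'dock xy',(M@(np.array(s['ee_pos'][:2])-c)).round(4),'F dock',(M@np.array(s['force'][:2])).round(2),'Fz',round(s['force'][2],2),'tau',np.round(s['torque'],2))
E
python3 st.py
```

```text
18.275 dock xy [-0.1077  0.001 ] F dock [-0.64 -0.55] Fz -0.25 tau [ 0.15  0.14 -0.01]
```

step_arm(increments=[{"dx": 0.4, "dy": 0, "dz": 0, "twist": 0, "fingers": -1}, {"dx": 0.8, "dy": 0.03, "dz": 0, "twist": 0, "fingers": -1}, {"dx": 1.2, "dy": 0.05, "dz": 0, "twist": 0, "fingers": -1}, {"dx": 1.6, "dy": 0.08, "dz": 0, "twist": 0, "fingers": -1}, {"dx": 2.0, "dy": 0.1, "dz": 0, "twist": 0, "fingers": -1}])

```text
t: 18.9
ee_pos: [0.5312, -0.0581, 0.0287]
ee_rot: [-2.981, 0.008, -3.083]
force: [-1.1, 0.1, 0.3]
width: 0.0001
grip_force: 0.5
```

Run:
```python
exec(open('st.py').read())
print(s['width']);im=snap('wrist','w8')
for q in('canister','mouth'): print(q,[(np.round(d['extent']).astype(int).tolist(),round(d['p'],2)) for d in models.search_frame('wrist',q)[:3]])
```

```text
18.9 dock xy [-0.0877  0.0007] F dock [-1.09  0.12] Fz 0.28 tau [ 0.1   0.27 -0.02]
0.00011932415266010267
canister [([287, 348, 124, 126], 0.73)]
mouth [([308, 299, 256, 206], 0.87)]
```

step_arm(increments=[{"dx": 0.3, "dy": 0.02, "dz": 0, "twist": 0, "fingers": -1}, {"dx": 0.6, "dy": 0.04, "dz": 0, "twist": 0, "fingers": -1}, {"dx": 0.9, "dy": 0.05, "dz": 0, "twist": 0, "fingers": -1}, {"dx": 1.2, "dy": 0.07, "dz": 0, "twist": 0, "fingers": -1}])

```text
t: 19.55
ee_pos: [0.5431, -0.0574, 0.0286]
ee_rot: [-2.981, 0.008, -3.083]
force: [0.1, -0.2, -0.4]
width: 0.0002
grip_force: 0.5
```

```bash
python3 st.py
```

```text
19.55 dock xy [-0.0757  0.0007] F dock [ 0.05 -0.19] Fz -0.37 tau [ 0.2   0.22 -0.03]
```

step_arm(increments=[{"dx": 0.3, "dy": 0.02, "dz": 0, "twist": 0, "fingers": -1}, {"dx": 0.6, "dy": 0.04, "dz": 0, "twist": 0, "fingers": -1}, {"dx": 0.9, "dy": 0.05, "dz": 0, "twist": 0, "fingers": -1}])

```text
t: 19.92
ee_pos: [0.5498, -0.0568, 0.0283]
ee_rot: [-2.981, 0.004, -3.083]
force: [-7.8, 0.5, 5.2]
width: -0.0001
grip_force: 4.4
```

```bash
python3 st.py
```

```text
19.925 dock xy [-0.0689  0.0008] F dock [-7.79  0.93] Fz 5.19 tau [ 0.    1.71 -0.27]
```

step_arm(increments=[{"dx": 0.2, "dy": 0.01, "dz": 0.05, "twist": 0, "fingers": -1}, {"dx": 0.4, "dy": 0.02, "dz": 0.05, "twist": 0, "fingers": -1}])

```text
t: 20.18
ee_pos: [0.5535, -0.0562, 0.0285]
ee_rot: [-2.982, 0.003, -3.083]
force: [-8.0, 1.8, 3.1]
width: -0.0
grip_force: 4.0
```

```bash
python3 st.py
```

```text
20.175 dock xy [-0.0652  0.0013] F dock [-7.84  2.25] Fz 3.06 tau [ 0.51  1.6  -0.21]
```

step_arm(increments=[{"dx": 0.2, "dy": 0.01, "dz": 0, "twist": 0, "fingers": -1}, {"dx": 0.4, "dy": 0.02, "dz": 0, "twist": 0, "fingers": -1}])

```text
t: 20.42
ee_pos: [0.5574, -0.0557, 0.0285]
ee_rot: [-2.983, 0.003, -3.083]
force: [-8.8, 3.1, 3.6]
width: -0.0001
grip_force: 4.2
```

Run:
```python
exec(open('st.py').read())
snap('wrist','w9')
print([(np.round(d['extent']).astype(int).tolist(),round(d['p'],2)) for d in models.search_frame('wrist','canister')[:3]])
```

```text
20.425 dock xy [-0.0613  0.0015] F dock [-8.6   3.59] Fz 3.62 tau [ 0.64  1.69 -0.28]
[([285, 349, 125, 127], 0.62)]
```

step_arm(increments=[{"dx": 0.2, "dy": 0, "dz": 0, "twist": 0, "fingers": -1}, {"dx": 0.4, "dy": 0, "dz": 0, "twist": 0, "fingers": -1}, {"dx": 0.6, "dy": 0, "dz": 0, "twist": 0, "fingers": -1}])

```text
t: 20.9
ee_pos: [0.564, -0.056, 0.0285]
ee_rot: [-2.982, 0.004, -3.083]
force: [-5.9, 1.4, 0.5]
width: -0.0001
grip_force: 2.8
```

```bash
python3 st.py
```

```text
20.9 dock xy [-0.0547  0.0009] F dock [-5.76  1.73] Fz 0.46 tau [ 0.38  1.14 -0.18]
```

step_arm(increments=[{"dx": 0.2, "dy": 0, "dz": 0, "twist": 0, "fingers": -1}, {"dx": 0.4, "dy": 0, "dz": 0, "twist": 0, "fingers": -1}])

```text
t: 21.15
ee_pos: [0.5681, -0.0559, 0.0284]
ee_rot: [-2.982, 0.004, -3.083]
force: [-5.2, 1.6, -0.5]
width: -0.0001
grip_force: 2.7
```

```bash
python3 st.py
```

```text
21.15 dock xy [-0.0506  0.0007] F dock [-5.05  1.89] Fz -0.5 tau [ 0.54  1.16 -0.15]
```

step_arm(increments=[{"dx": 0.2, "dy": 0.01, "dz": 0, "twist": 0, "fingers": -1}, {"dx": 0.4, "dy": 0.02, "dz": 0, "twist": 0, "fingers": -1}])

```text
t: 21.4
ee_pos: [0.5718, -0.0557, 0.0283]
ee_rot: [-2.982, 0.004, -3.083]
force: [-7.3, 1.4, -0.3]
width: -0.0001
grip_force: 3.5
```

```bash
python3 st.py
```

```text
21.4 dock xy [-0.047   0.0007] F dock [-7.19  1.85] Fz -0.33 tau [ 0.49  1.48 -0.26]
```

step_arm(increments=[{"dx": 0.15, "dy": 0.01, "dz": 0, "twist": 0, "fingers": -1}, {"dx": 0.3, "dy": 0.02, "dz": 0, "twist": 0, "fingers": -1}])

```text
t: 21.65
ee_pos: [0.5745, -0.0555, 0.0282]
ee_rot: [-2.982, 0.003, -3.083]
force: [-6.8, 1.9, 0.3]
width: -0.0
grip_force: 3.5
```

```bash
python3 st.py
```

```text
21.65 dock xy [-0.0442  0.0007] F dock [-6.72  2.31] Fz 0.29 tau [ 0.47  1.44 -0.22]
```

step_arm(increments=[{"dx": 0.15, "dy": 0.01, "dz": 0, "twist": 0, "fingers": -1}, {"dx": 0.3, "dy": 0.02, "dz": 0, "twist": 0, "fingers": -1}])

```text
t: 21.9
ee_pos: [0.5772, -0.0553, 0.0281]
ee_rot: [-2.982, 0.003, -3.083]
force: [-7.9, 1.1, 0.4]
width: 0.0002
grip_force: 4.2
```

```bash
python3 st.py
```

```text
21.9 dock xy [-0.0415  0.0008] F dock [-7.78  1.54] Fz 0.42 tau [ 0.41  1.67 -0.29]
```

step_arm(increments=[{"dx": 0.1, "dy": 0.01, "dz": 0, "twist": 0, "fingers": -1}, {"dx": 0.2, "dy": 0.01, "dz": 0, "twist": 0, "fingers": -1}])

```text
t: 22.15
ee_pos: [0.5789, -0.0552, 0.0281]
ee_rot: [-2.982, 0.002, -3.083]
force: [-10.3, 2.0, 2.1]
width: 0.0001
grip_force: 4.6
```

```bash
python3 st.py
```

```text
22.15 dock xy [-0.0398  0.0008] F dock [-10.16   2.65] Fz 2.14 tau [ 0.37  1.86 -0.28]
```

step_arm(increments=[{"dx": 0.1, "dy": 0.01, "dz": 0, "twist": 0, "fingers": -1}, {"dx": 0.2, "dy": 0.01, "dz": 0, "twist": 0, "fingers": -1}])

```text
t: 22.4
ee_pos: [0.5806, -0.0551, 0.028]
ee_rot: [-2.982, 0.002, -3.083]
force: [-10.6, 1.6, 2.2]
width: 0.0002
grip_force: 5.1
```

step_arm(increments=[{"dx": 0.1, "dy": 0.01, "dz": 0, "twist": 0, "fingers": -1}])

```text
t: 22.52
ee_pos: [0.5815, -0.055, 0.028]
ee_rot: [-2.982, 0.001, -3.083]
force: [-10.7, 0.9, 2.4]
width: -0.0002
grip_force: 5.3
```

step_arm(increments=[{"dx": 0.1, "dy": 0.01, "dz": 0, "twist": 0, "fingers": -1}])

```text
t: 22.65
ee_pos: [0.5824, -0.055, 0.028]
ee_rot: [-2.982, 0.001, -3.083]
force: [-10.8, 0.7, 3.0]
width: 0.0003
grip_force: 5.5
```

step_arm(increments=[{"dx": 0.1, "dy": 0, "dz": 0, "twist": 0, "fingers": -1}])

```text
t: 22.78
ee_pos: [0.5833, -0.055, 0.028]
ee_rot: [-2.982, 0.001, -3.083]
force: [-10.7, 1.6, 3.1]
width: -0.0001
grip_force: 5.6
```

step_arm(increments=[{"dx": 0.1, "dy": 0.01, "dz": 0, "twist": 0, "fingers": -1}])

```text
t: 22.9
ee_pos: [0.5844, -0.0549, 0.028]
ee_rot: [-2.982, 0.001, -3.083]
force: [-10.0, 1.2, 2.3]
width: -0.0001
grip_force: 4.8
```

step_arm(increments=[{"dx": 0.1, "dy": 0, "dz": 0, "twist": 0, "fingers": -1}])

```text
t: 23.02
ee_pos: [0.5858, -0.0548, 0.0281]
ee_rot: [-2.982, 0.002, -3.083]
force: [-11.0, 1.3, 3.1]
width: -0.0002
grip_force: 5.4
```

step_arm(increments=[{"dx": 0.1, "dy": 0.01, "dz": 0, "twist": 0, "fingers": -1}])

```text
t: 23.15
ee_pos: [0.5865, -0.0548, 0.028]
ee_rot: [-2.982, 0.001, -3.083]
force: [-10.9, 0.9, 2.4]
width: -0.0
grip_force: 5.3
```

step_arm(increments=[{"dx": 0.1, "dy": 0.01, "dz": 0, "twist": 0, "fingers": -1}])

```text
t: 23.28
ee_pos: [0.5872, -0.0547, 0.028]
ee_rot: [-2.982, 0.001, -3.083]
force: [-13.5, 0.9, 5.9]
width: 0.0002
grip_force: 5.7
```

step_arm(increments=[{"dx": 0.1, "dy": 0, "dz": 0, "twist": 0, "fingers": -1}])

```text
t: 23.4
ee_pos: [0.5874, -0.0547, 0.0279]
ee_rot: [-2.982, -0.001, -3.083]
force: [-16.5, 1.4, 7.2]
width: -0.0004
grip_force: 6.1
```

step_arm(increments=[{"dx": 0.1, "dy": 0.01, "dz": 0, "twist": 0, "fingers": -1}])

```text
t: 23.52
ee_pos: [0.5876, -0.0547, 0.0279]
ee_rot: [-2.982, -0.002, -3.083]
force: [-20.5, 0.7, 10.1]
width: 0.0003
grip_force: 6.4
```

The finger stalls while the force climbs to 20 N, but the pad load hardly rises. The gripper must be touching the cover rather than the canister. I'll check the moment, then back off.

```bash
python3 st.py
python3 - <<'E'
from h import *
im=snap('scene','s9')
for c in('scene','wrist'):
  if c=='wrist': snap('wrist','w10')
  for q in('canister','handle','pawl'): print(c,q,[(np.round(d['extent']).astype(int).tolist(),round(d['p'],2)) for d in models.search_frame(c,q)[:3]])
E
```

```text
23.525 dock xy [-0.0311  0.0008] F dock [-20.47   1.95] Fz 10.12 tau [-0.04  3.63 -0.42]
scene canister [([178, 301, 33, 44], 0.94), ([228, 295, 26, 34], 0.87)]
scene handle [([178, 301, 35, 37], 0.8), ([229, 295, 31, 36], 0.57)]
scene pawl []
wrist canister [([289, 347, 122, 130], 0.96)]
wrist handle [([286, 346, 126, 131], 0.78)]
wrist pawl []
```

step_arm(increments=[{"dx": -0.3, "dy": 0, "dz": 0, "twist": 0, "fingers": -1}, {"dx": -0.6, "dy": 0, "dz": 0, "twist": 0, "fingers": -1}])

```text
t: 24.18
ee_pos: [0.5852, -0.0548, 0.0284]
ee_rot: [-2.982, 0.005, -3.083]
force: [-3.9, 0.8, -1.3]
width: 0.0001
grip_force: 2.1
```

```bash
python3 st.py
```

```text
24.175 dock xy [-0.0335  0.0008] F dock [-3.81  1.03] Fz -1.35 tau [ 0.28  0.9  -0.16]
```

The moment shows the load acts at fingertip height, so it really was the canister resisting. Backing off while watching when contact is lost will show whether the pawl holds it.

step_arm(increments=[{"dx": -0.2, "dy": 0, "dz": 0, "twist": 0, "fingers": -1}])

```text
t: 24.3
ee_pos: [0.584, -0.0549, 0.0287]
ee_rot: [-2.981, 0.006, -3.083]
force: [-3.5, 0.1, -1.6]
width: 0.0002
grip_force: 1.9
```

step_arm(increments=[{"dx": -0.2, "dy": 0, "dz": 0, "twist": 0, "fingers": -1}])

```text
t: 24.42
ee_pos: [0.5827, -0.055, 0.029]
ee_rot: [-2.981, 0.007, -3.083]
force: [-2.6, 0.6, -1.2]
width: 0.0002
grip_force: 1.3
```

step_arm(increments=[{"dx": -0.2, "dy": -0.01, "dz": 0, "twist": 0, "fingers": -1}])

```text
t: 24.55
ee_pos: [0.582, -0.0553, 0.0297]
ee_rot: [-2.981, 0.01, -3.083]
force: [0.4, -0.1, -0.4]
width: -0.0004
grip_force: 0.0
```

step_arm(increments=[{"dx": -0.2, "dy": -0.01, "dz": 0, "twist": 0, "fingers": -1}])

```text
t: 24.68
ee_pos: [0.58, -0.0555, 0.0297]
ee_rot: [-2.981, 0.01, -3.083]
force: [0.6, 0.7, 0.1]
width: 0.0001
grip_force: 0.0
```

step_arm(increments=[{"dx": -0.2, "dy": -0.01, "dz": 0, "twist": 0, "fingers": -1}])

```text
t: 24.8
ee_pos: [0.5775, -0.0555, 0.0296]
ee_rot: [-2.981, 0.009, -3.083]
force: [0.5, -0.1, -0.0]
width: 0.0001
grip_force: 0.0
```

Contact was lost after about 5.6 mm, which doesn't settle whether it clicked. The load also dragged the fingertips down (Fz +10 N), adding friction. I'll push again, raising the command slightly to cancel the down-press, and watch for the drop.

step_arm(increments=[{"dx": 0.3, "dy": 0.02, "dz": 0, "twist": 0, "fingers": -1}, {"dx": 0.5, "dy": 0.03, "dz": 0, "twist": 0, "fingers": -1}])

```text
t: 25.05
ee_pos: [0.5824, -0.0551, 0.0293]
ee_rot: [-2.981, 0.008, -3.083]
force: [-0.9, 0.5, 1.1]
width: -0.0
grip_force: 0.8
```

step_arm(increments=[{"dx": 0.15, "dy": 0.01, "dz": 0.02, "twist": 0, "fingers": -1}])

```text
t: 25.18
ee_pos: [0.5826, -0.055, 0.0292]
ee_rot: [-2.981, 0.006, -3.083]
force: [-5.5, -0.4, 2.8]
width: -0.0004
grip_force: 2.9
```

step_arm(increments=[{"dx": 0.15, "dy": 0.01, "dz": 0.03, "twist": 0, "fingers": -1}])

```text
t: 25.3
ee_pos: [0.5829, -0.0549, 0.0291]
ee_rot: [-2.981, 0.004, -3.083]
force: [-9.0, -2.1, 4.3]
width: 0.0001
grip_force: 4.7
```

step_arm(increments=[{"dx": 0.15, "dy": 0.01, "dz": 0.03, "twist": 0, "fingers": -1}])

```text
t: 25.42
ee_pos: [0.5835, -0.0548, 0.0292]
ee_rot: [-2.981, 0.002, -3.084]
force: [-9.6, -0.6, 3.1]
width: 0.0002
grip_force: 5.1
```

step_arm(increments=[{"dx": 0.1, "dy": 0.01, "dz": 0.03, "twist": 0, "fingers": -1}])

```text
t: 25.55
ee_pos: [0.5843, -0.0546, 0.0292]
ee_rot: [-2.981, 0.002, -3.084]
force: [-10.1, -0.1, 1.8]
width: 0.0001
grip_force: 4.9
```

After the retreat, the push needed is the same 10 N and the friction is ±3 N, so the pawl still rides on the flange and it hasn't clicked. The stall at x≈0.5876 with little pad load is the knuckle at the +y cover (its edge is 13 mm ahead of the finger line). I'll back off, twist +15° to pull that side back, and push with the finger's edge.

step_arm(increments=[{"dx": -0.6, "dy": 0, "dz": 0, "twist": 0, "fingers": -1}, {"dx": -1.5, "dy": 0, "dz": -0.05, "twist": 0, "fingers": -1}, {"dx": -1.5, "dy": 0.3, "dz": -0.05, "twist": 8, "fingers": -1}, {"dx": -1.5, "dy": 0.6, "dz": -0.05, "twist": 15, "fingers": -1}, {"dx": -1.5, "dy": 0.6, "dz": -0.05, "twist": 15, "fingers": -1}, {"dx": -1.2, "dy": 0.6, "dz": -0.05, "twist": 15, "fingers": -1}, {"dx": -0.9, "dy": 0.6, "dz": -0.05, "twist": 15, "fingers": -1}])

```text
t: 26.42
ee_pos: [0.5789, -0.0488, 0.0299]
ee_rot: [-2.981, 0.008, -2.823]
force: [0.1, 0.2, 0.7]
width: -0.0002
grip_force: 0.0
```

```bash
python3 st.py
```

```text
26.425 dock xy [-0.0394  0.0072] F dock [0.12 0.23] Fz 0.74 tau [0.14 0.04 0.  ]
```

step_arm(increments=[{"dx": 0.2, "dy": 0.01, "dz": 0, "twist": 0, "fingers": -1}, {"dx": 0.3, "dy": 0.02, "dz": 0, "twist": 0, "fingers": -1}])

```text
t: 26.68
ee_pos: [0.5816, -0.0485, 0.0297]
ee_rot: [-2.981, 0.008, -2.822]
force: [0.8, -0.3, -0.9]
width: -0.0003
grip_force: 0.0
```

step_arm(increments=[{"dx": 0.2, "dy": 0.01, "dz": 0.02, "twist": 0, "fingers": -1}])

```text
t: 26.8
ee_pos: [0.583, -0.0483, 0.0297]
ee_rot: [-2.981, 0.007, -2.822]
force: [-3.9, -0.3, -0.2]
width: -0.0001
grip_force: 2.3
```

step_arm(increments=[{"dx": 0.2, "dy": 0.01, "dz": 0.03, "twist": 0, "fingers": -1}])

```text
t: 26.92
ee_pos: [0.5833, -0.0482, 0.0296]
ee_rot: [-2.982, 0.004, -2.822]
force: [-9.9, 0.2, 4.4]
width: 0.0001
grip_force: 4.9
```

step_arm(increments=[{"dx": 0.15, "dy": 0.01, "dz": 0.05, "twist": 0, "fingers": -1}, {"dx": 0.3, "dy": 0.02, "dz": 0.08, "twist": 0, "fingers": -1}])

```text
t: 27.18
ee_pos: [0.5849, -0.0479, 0.0298]
ee_rot: [-2.983, 0.002, -2.822]
force: [-10.4, -0.5, 0.3]
width: 0.0
grip_force: 4.7
```

step_arm(increments=[{"dx": 0.15, "dy": 0.01, "dz": 0.02, "twist": 0, "fingers": -1}])

```text
t: 27.3
ee_pos: [0.5862, -0.0477, 0.0298]
ee_rot: [-2.984, 0.001, -2.822]
force: [-9.4, 0.3, 0.4]
width: -0.0003
grip_force: 4.8
```

step_arm(increments=[{"dx": 0.1, "dy": 0.01, "dz": 0.02, "twist": 0, "fingers": -1}])

```text
t: 27.42
ee_pos: [0.587, -0.0476, 0.0299]
ee_rot: [-2.984, 0.001, -2.822]
force: [-9.7, 0.3, -1.2]
width: 0.0001
grip_force: 4.8
```

step_arm(increments=[{"dx": 0.1, "dy": 0.01, "dz": 0.02, "twist": 0, "fingers": -1}])

```text
t: 27.55
ee_pos: [0.5879, -0.0475, 0.03]
ee_rot: [-2.984, 0.001, -2.822]
force: [-10.3, -0.7, -1.0]
width: 0.0001
grip_force: 4.9
```

Smooth past the old contact offset now (equivalent to 0.5873 before). I'll keep going in 1 mm rows.

step_arm(increments=[{"dx": 0.1, "dy": 0.01, "dz": 0, "twist": 0, "fingers": -1}])

```text
t: 27.68
ee_pos: [0.5887, -0.0474, 0.0299]
ee_rot: [-2.984, 0.0, -2.822]
force: [-10.8, -0.9, -1.7]
width: 0.0001
grip_force: 5.1
```

step_arm(increments=[{"dx": 0.1, "dy": 0.01, "dz": 0, "twist": 0, "fingers": -1}])

```text
t: 27.8
ee_pos: [0.5896, -0.0473, 0.0299]
ee_rot: [-2.984, 0.0, -2.822]
force: [-10.8, 0.7, -1.1]
width: 0.0001
grip_force: 5.3
```

step_arm(increments=[{"dx": 0.1, "dy": 0.01, "dz": 0, "twist": 0, "fingers": -1}])

```text
t: 27.92
ee_pos: [0.5904, -0.0472, 0.0298]
ee_rot: [-2.984, -0.0, -2.822]
force: [-10.3, -0.3, 0.4]
width: 0.0003
grip_force: 5.6
```

step_arm(increments=[{"dx": 0.1, "dy": 0.01, "dz": 0, "twist": 0, "fingers": -1}])

```text
t: 28.05
ee_pos: [0.5913, -0.0471, 0.0298]
ee_rot: [-2.984, -0.0, -2.822]
force: [-11.6, -0.4, 0.5]
width: -0.0001
grip_force: 5.8
```

The evidence now points to a click at old x≈0.584: pad load fell 5.6→4.8 and the later pushes stayed lower, about 40 mm after first pawl contact and 11 mm after the buffer. The test is to back off and see if it's stopped at the same place (0.5828) despite having been pushed farther.

step_arm(increments=[{"dx": -0.4, "dy": -0.02, "dz": -0.05, "twist": 0, "fingers": -1}, {"dx": -0.7, "dy": -0.04, "dz": -0.1, "twist": 0, "fingers": -1}])

```text
t: 28.3
ee_pos: [0.587, -0.0478, 0.0298]
ee_rot: [-2.982, 0.005, -2.822]
force: [-4.2, -0.5, -1.8]
width: 0.0003
grip_force: 2.0
```

step_arm(increments=[{"dx": -0.15, "dy": -0.01, "dz": -0.02, "twist": 0, "fingers": -1}])

```text
t: 28.42
ee_pos: [0.5862, -0.0479, 0.03]
ee_rot: [-2.982, 0.006, -2.822]
force: [-4.4, 0.0, -2.0]
width: 0.0001
grip_force: 2.1
```

step_arm(increments=[{"dx": -0.15, "dy": -0.01, "dz": -0.02, "twist": 0, "fingers": -1}])

```text
t: 28.55
ee_pos: [0.5854, -0.048, 0.03]
ee_rot: [-2.981, 0.007, -2.822]
force: [-3.9, -0.9, -2.6]
width: -0.0003
grip_force: 1.9
```

step_arm(increments=[{"dx": -0.15, "dy": -0.01, "dz": -0.02, "twist": 0, "fingers": -1}])

```text
t: 28.68
ee_pos: [0.5844, -0.0481, 0.03]
ee_rot: [-2.981, 0.008, -2.821]
force: [-4.3, -0.5, -1.4]
width: -0.0001
grip_force: 1.7
```

step_arm(increments=[{"dx": -0.15, "dy": -0.01, "dz": -0.02, "twist": 0, "fingers": -1}])

```text
t: 28.8
ee_pos: [0.5831, -0.0482, 0.03]
ee_rot: [-2.981, 0.008, -2.821]
force: [-2.9, -0.4, -1.8]
width: -0.0001
grip_force: 1.4
```

step_arm(increments=[{"dx": -0.15, "dy": -0.01, "dz": -0.02, "twist": 0, "fingers": -1}])

```text
t: 28.92
ee_pos: [0.5825, -0.0483, 0.0302]
ee_rot: [-2.98, 0.01, -2.821]
force: [0.7, -0.7, -0.6]
width: 0.0002
grip_force: 0.0
```

It was stopped sharply at the same place (0.5828) with the buffer still pressing, so the pawl has it. I'll withdraw, rise, and check that it stays.

step_arm(increments=[{"dx": -2, "dy": -0.1, "dz": 0, "twist": 0, "fingers": -1}, {"dx": -5, "dy": -0.3, "dz": 0, "twist": 0, "fingers": -1}, {"dx": -9, "dy": -0.5, "dz": 1, "twist": 0, "fingers": -1}, {"dx": -11, "dy": -0.6, "dz": 5, "twist": 0, "fingers": -1}, {"dx": -11, "dy": -0.6, "dz": 10, "twist": -15, "fingers": -1}, {"dx": -11, "dy": -0.6, "dz": 12, "twist": -15, "fingers": -1}, {"dx": -11, "dy": -0.6, "dz": 12, "twist": -15, "fingers": -1}])

```text
t: 29.8
ee_pos: [0.4739, -0.0545, 0.1518]
ee_rot: [-2.98, 0.014, -3.083]
force: [-0.4, 0.3, -0.4]
width: -0.0002
grip_force: 0.0
```

Run:
```python
exec(open('st.py').read())
y=np.radians(3.4);M2=M.T
W=lambda x,y_,z:[*(c+M2@np.array([x,y_])),z]
ims=[]
for i in range(2):
  im=snap('wrist',f'e{i}'); ims.append(im.astype(int))
  print([(np.round(d['extent']).astype(int).tolist(),round(d['p'],2)) for d in models.search_frame('wrist','canister')[:2]])
for q in((-.025,.02,.046),(-.025,-.02,.046),(-.025,.03,.008),(-.025,-.03,.008),(0,0,.081)): print(q,proj('wrist',W(*q)).round(1))
print(np.abs(ims[1]-ims[0]).max())
for q in('cup_white','counter','vial'): print(q,[(np.round(d['extent']).astype(int).tolist(),round(d['p'],2)) for d in models.search_frame('top',q)[:0]])
snap('top','tE')
a=cv2.imread('pics/t0.png').astype(int);b=cv2.imread('pics/tE.png').astype(int)
for n,(u,v) in dict(cup=(249,165),counter=(276,247),vial=(391,209)).items(): print(n,np.abs(a-b)[v-12:v+12,u-12:u+12].mean().round(2))
```

```text
29.8 dock xy [-0.1446  0.0077] F dock [-0.36  0.31] Fz -0.41 tau [ 0.09  0.05 -0.03]
[([307, 361, 61, 77], 0.85), ([314, 313, 138, 195], 0.41)]
[([307, 365, 58, 80], 0.77)]
(-0.025, 0.02, 0.046) [318.1 351.8]
(-0.025, -0.02, 0.046) [269.5 346.4]
(-0.025, 0.03, 0.008) [332.3 324. ]
(-0.025, -0.03, 0.008) [266.9 317.5]
(0, 0, 0.081) [287. 408.]
188
cup_white []
counter []
vial []
cup 4.16
counter 39.68
vial 3.74
```

The canister's rear sits where expected (dock x≈-25 mm) and it stays there. The counter's patch changed, probably because the arm covers it, so I'll check.

Run:
```python
from h import *
print('expected counter in wrist',proj('wrist',[.4054,.0772,.026]).round())
snap('wrist','f');
for q in('counter',): print([(np.round(d['extent']).astype(int).tolist(),round(d['p'],2),(ray('wrist',*d['extent'][:2],.02)).round(3)) for d in models.search_frame('wrist',q)[:2]])
im=cv2.imread('pics/tE.png'); print(im[240:254,270:283].reshape(-1,3).mean(0), cv2.imread('pics/t0.png')[240:254,270:283].reshape(-1,3).mean(0))
snap('scene','sE');print([(np.round(d['extent']).astype(int).tolist(),round(d['p'],2)) for d in models.search_frame('scene','counter')[:2]])
import json
m=json.load(open('w1.json')); print(ctrl.get_state()['t'])
```

```text
expected counter in wrist [520. 124.]
[([312, 315, 141, 190], 0.39, array([ 0.577, -0.044,  0.02 ]))]
[110.87362637 117.57692308 129.42857143] [152.91758242 159.33516484 157.95604396]
[]
30.4
```

step_arm(increments=[{"dx": -2, "dy": -5, "dz": 5, "twist": 0, "fingers": -1}, {"dx": -4, "dy": -11, "dz": 9, "twist": 0, "fingers": -1}, {"dx": -6, "dy": -17, "dz": 10, "twist": 0, "fingers": -1}, {"dx": -8, "dy": -23, "dz": 10, "twist": 0, "fingers": -1}, {"dx": -8, "dy": -28, "dz": 10, "twist": 0, "fingers": -1}, {"dx": -8, "dy": -28, "dz": 10, "twist": 0, "fingers": -1}, {"dx": -8, "dy": -28, "dz": 10, "twist": 0, "fingers": -1}])

```text
t: 31.28
ee_pos: [0.391, -0.3343, 0.2493]
ee_rot: [-2.982, 0.007, -3.085]
force: [0.3, -0.2, 0.1]
width: -0.0
grip_force: 0.0
```

Run:
```python
from h import *
snap('top','tF'); a=cv2.imread('pics/t0.png').astype(int);b=cv2.imread('pics/tF.png').astype(int)
for n,(u,v) in dict(cup=(249,165),counter=(276,247),vial=(391,209)).items(): print(n,np.abs(a-b)[v-12:v+12,u-12:u+12].mean().round(2))
print([(np.round(d['extent']).astype(int).tolist(),round(d['p'],2)) for d in models.search_frame('top','counter')[:2]],ctrl.get_state()['t'])
snap('scene','sF')
for q in('canister','handle'): print([(np.round(d['extent']).astype(int).tolist(),round(d['p'],2)) for d in models.search_frame('scene',q)[:4]])
print(proj('scene',[.6187-.02,-.0545,.03]))
```

```text
cup 4.15
counter 3.89
vial 3.61
[([275, 248, 16, 9], 0.7)] 31.375
[([181, 302, 34, 44], 0.77), ([229, 297, 27, 38], 0.74)]
[([228, 294, 29, 36], 0.82), ([179, 303, 33, 34], 0.71)]
[305.75568112 201.20752724]
```

The cup, counter and vial haven't moved, and the canister is latched in the tunnel. Handing in.

```bash
python3 -c "
from h import *
print(ctrl.close_job())"
```

```text
the job is handed in; nothing more can be done
None
```

The job is handed in at about 31 s: the canister is in the tunnel and, judged by touch alone, held behind the pawl, since on two back-offs it stopped at the same point with the buffer still pressing; the cup, counter and vial did not move, but the gripper probably brushed the tunnel's cover once during the push (20 N peak).

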